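Stack the empty parts tote on the loaded one beside the drill press

ROBOT

A 7-joint arm with a two-finger parallel gripper is mounted at the origin on the work surface. World frame = base frame: x ahead of the robot, y to its left, z up, the work surface at z = 0. Lengths are in m, angles in rad, forces in N, time in s.
With the tool pointing down it reaches from about 0.4 to 0.85 m from the base axis. Payload 10.4 kg.
Tool frame: the origin (TCP) lies between the finger pads; the fingertips stand 22 mm ahead of it and the grasp point (between the pads) lies 3 mm ahead of it (r.nose_length is the distance from the TCP to the fingertips, in m); z points along the fingers, y is the line along which they close (so a half turn about z gives the same grasp; the last joint's range is limited). The gripper opens to 87 mm and grips with 3 to 60 N. Pads are 19 mm wide; open, the fingers measure 117 mm over their backs; the gripper's body (75 mm by 190 mm) begins 51 mm behind the grasp point.
Start: joints at [-1.288, 0.332, -0.065, 1.46, 0.022, 1.35, -0.088], TCP at [0.188, 0.596, 0.245] pointing down, gripper open.
Joint ranges: [-2.6, 2.6], [-0.5, 2.12], [-1.47, 1.34], [0.16, 2.42], [-1.27, 4.41], [0.06, 2.06], [-2.6, 2.6]. Speed limits (rad/s): [2.22, 2.22, 2.79, 2.79, 3.14, 3.14, 3.14].

INTERFACE

Orientations are given as a unit quaternion [x, y, z, w].
In Python, from bench import readout, cams, r gives the robot as it stands. The module is installed in compiled form; this text tells all that it offers.
- The arm moves only by the tool step_arm, never from a script. Its argument "deltas" is a list that holds one entry, the list of rows, each a list of 7 numbers: the turn, a rotation vector about the tool's x, y, z in rad, then the shift along the tool's x, y, z in m, then the opening in per cent of the stroke, from 0 (shut) to 100 (fully open). A call has 1 to 20 rows; each row is the pose to reach, as a shift and turn from the pose commanded when the call began, along the tool's axes at that moment; what a row does not reach only later rows make up. A row lasts 1/8 s, in which the tool goes at most 62.5 mm and 10.7 degrees, less where a joint would pass 70% of its speed; a pose out of reach is approached as far as the arm can. A call with a gripper value outside its range is refused whole. The fingers move at their own pace and stop on an object; "squeeze" is the grip in N (left out, the last holds). Time passes only in rows, so rows that repeat a pose let the fingers close. It gives the time, the measured TCP pose, the force, the opening and the grip force at its end, in the units of the state.
- readout.read_state(): the state, without advancing time (a new reading comes with each control period).
- cams.camera(name): name is "scene" or "top" or "wrist"; returns a dict with "img" (384x512x3 uint8, red, green, blue), "fx", "fy", "cx", "cy" (pixels), "origin" and "rotation" of the camera in the world; the wrist camera has in their place "T_tool_cam" (4x4, takes a point from camera to tool coordinates, whose origin is the TCP and whose axes are the flange's). Camera axes: x right, y up, looking along -z (the intrinsics and any distortion apply to the point x, -y, -z); pixel columns grow to the right and rows downward; lengths in m; the calibration is good to about 2 mm. A picture is of the moment at which its call begins: read the wrist's pose just before it. There is no depth.
- r.close_job(): hands the job in; it is judged then, once.
The state is a dict: "time": time; "joint_positions": joint angles; "joint_vel": joint speeds; "joint_torque": joint torques, N m; "ee_pos": TCP position; "eef_rot": TCP orientation; "ft_force": force on the tool from outside, world axes, zero at the start; "torque": the same for the moment, N m; "width": finger opening in m; "grip_force": force on a finger pad.
Only numpy, scipy, OpenCV 4.12 (cv2) and the standard library are available. Lean on these libraries where they do the work, as an engineer would, in place of code of your own. Each camera call takes 0.05 s, during which the arm holds its last target. There are 200 camera calls.

TASK

Put the empty stack-nest tote on top of the tote that holds the steel flanges, turned the way round that makes it stand level on the lower tote's ledges instead of nesting down inside it: the two are opposite ways round, the single-ledge end of the one over the double-ledge end of the other. Leave the loaded tote standing where it is and do not shift the small straight-sided bin. Let go of the tote when it stands.

Things in the scene. Friction and masses are not known exactly. Their poses are not given: they have to be found in the camera images.
- empty_mid (a point): Centre, half-way up (37.5 mm), of the empty grey tote: loose, 0.35 kg, 190 x 152 mm at the rim, 160 x 122 at the foot, 75 high, floor 3 thick; x along its length to the end with TWO ledges, z up. Grasp, from above, the carrying ridge mid-floor: along x, 70 long, 14 thick on top, 24 at the floor, top 52 above the underside, 50 free on each side of it. Starts crosswise to the other tote.
- empty_end (a point): Middle of the empty tote's rim at its end with ONE ledge: 95 mm from its centre along -x, 75 mm above its underside. Set half round on the other tote (x axes opposed), its foot goes 13 mm inside the rim below with 9 mm of play each way and rests on the ledges, 62 mm up; the same way round, its grooves slip over the ledges and it nests, only 26 mm up.
- loaded_mid (a point): Centre, half-way up (37.5 mm), of an identical loose grey tote, 0.8 kg, three small steel flanges on its floor; left or right on the bench. x to its end with TWO ledges, z up. Ledges are the tops of columns inside the end walls, 62 mm above the underside, from 64 mm off centre outward: one 26 wide mid -x end, two 22 wide at y = +-34 mm, +x end; the columns are open grooves from below.
- bin_mid (a point): Centre of a small straight-sided grey bin without ledges or ridge, 90 x 110 x 60 mm, 30 mm above the bench, loose, between and beyond the totes; not part of the job.

How it is judged:
By the outcome, as a careful person would: the job done as asked, in the order asked, and still so for the second after the job is handed in, with the robot touching nothing.
It also fails if it takes over 48 s, if anything falls off the work surface, if the arm or the gripper's body presses on something with over 40 N, if the wrist force passes 120 N, or if a joint passes its speed limit or range.

## Working session

There is one attempt and no reset: what is moved stays moved. The work goes in short steps, Python scripts to look and compute and a tool call to move; the robot and the scene stay as the last step left them, time stands still between calls to the robot, and variables do not carry over. Pictures are saved under pics/ and viewed, at most 10 in all, crops included, and the job is handed in when it is done.

Besides the shell and the picture viewer there is one more tool, called after ">>>" by a JSON object that holds its "name" and its "arguments". step_arm: Moves the arm, as the interface text tells. Its arguments: {"type":"object","properties":{"deltas":{"type":"array"},"squeeze":{"type":"number"}},"required":["deltas"]}

```bash
mkdir -p pics
python3 - <<'E'
from bench import readout,cams,r
import cv2
s=readout.read_state()
print({k:(v if not hasattr(v,'__len__') else [round(float(a),4) for a in v]) for k,v in s.items()}, r.nose_length)
for n in("scene","top"):
    c=cams.camera(n); cv2.imwrite(f"pics/{n}0.png",c["img"][:,:,::-1])
    print({k:v for k,v in c.items() if k!="img"})
E
```

```text
{'time': 0.0, 'joint_positions': [-1.2876, 0.3329, -0.0647, 1.4609, 0.0216, 1.3499, -0.0885], 'joint_vel': [0.0003, -0.0005, 0.0019, -0.0011, 0.0017, 0.0008, -0.0007], 'joint_torque': [0.0003, -62.3243, 0.0251, -38.9912, -0.0613, 0.0395, 0.0002], 'ee_pos': [0.188, 0.5957, 0.2437], 'eef_rot': [0.1523, 0.9883, -0.0007, -0.0001], 'ft_force': [-0.1852, 0.6044, 0.1154], 'torque': [0.0038, -0.041, -0.0312], 'grip_force': 0.0, 'width': 0.0870375713726756} 0.022
{'fx': 430.77346108013916, 'fy': 430.77346108013916, 'cx': 254.49933932841188, 'cy': 197.70507416759276, 'origin': array([1.06724833, 0.09267796, 0.79239282]), 'rotation': array([0.17685091, 0.24146107, 0.78364347, 0.54435579])}
{'fx': 359.3940592488512, 'fy': 359.3940592488512, 'cx': 254.092902874308, 'cy': 196.38805355662157, 'origin': array([ 0.47577632, -0.0476623 ,  0.87511372]), 'rotation': array([-0.0597242 ,  0.05825738,  0.70902906, -0.70022632])}
```

View pics/scene0.png

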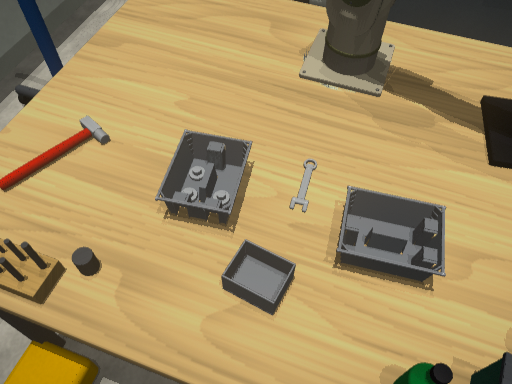

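View pics/top0.png

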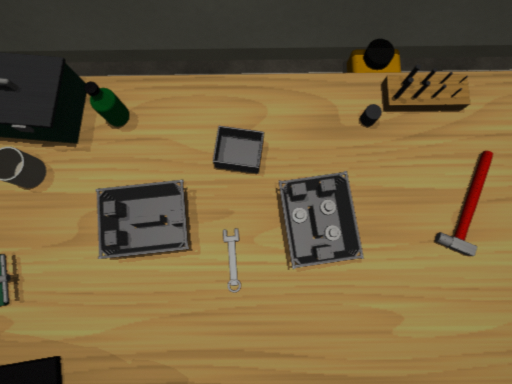

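Run:
```python
import cv2,numpy as np
a=cv2.imread("pics/top0.png")
A=cv2.resize(a[165:275,85:200],None,fx=3.4,fy=5,interpolation=cv2.INTER_CUBIC)
B=cv2.resize(a[165:275,265:380],None,fx=3.4,fy=5,interpolation=cv2.INTER_CUBIC)
A=cv2.resize(a[165:275,85:200],None,fx=3.4,fy=3.4,interpolation=cv2.INTER_CUBIC)
B=cv2.resize(a[165:275,265:380],None,fx=3.4,fy=3.4,interpolation=cv2.INTER_CUBIC)
cv2.imwrite("pics/crop1.png",cv2.convertScaleAbs(np.hstack([A,B]),alpha=1.6))
```

```text
(no output)
```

View pics/crop1.png

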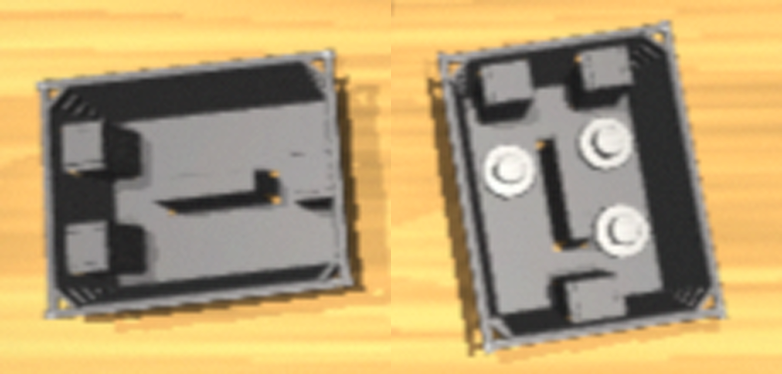

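```bash
cat > h.py <<'E'
import numpy as np,cv2
from scipy.spatial.transform import Rotation as R
from scipy.optimize import least_squares
F=np.diag([1,-1,-1.])
def ext(c,st=None):
    if "origin" in c: return np.array(c["origin"]),R.from_quat(c["rotation"]).as_matrix()
    T=np.array(c["T_tool_cam"]);Rt=R.from_quat(st["eef_rot"]).as_matrix()
    return np.array(st["ee_pos"])+Rt@T[:3,3],Rt@T[:3,:3]
def proj(c,P,st=None):
    o,M=ext(c,st);p=(np.atleast_2d(P)-o)@M@F
    return np.c_[c["fx"]*p[:,0]/p[:,2]+c["cx"],c["fy"]*p[:,1]/p[:,2]+c["cy"]]
def unproj(c,uv,z,st=None):
    o,M=ext(c,st);uv=np.atleast_2d(uv)
    d=np.c_[(uv[:,0]-c["cx"])/c["fx"],(uv[:,1]-c["cy"])/c["fy"],np.ones(len(uv))]@F@M.T
    return o+d*((z-o[2])/d[:,2])[:,None]
def rect(P):  # corner order: (-,-),(+,-),(+,+),(-,+) in tote axes -> x,y,yaw,rms
    P=np.array(P)[:,:2];Q=np.array([[-.095,-.076],[.095,-.076],[.095,.076],[-.095,.076]])
    f=lambda q:((Q@np.array([[np.cos(q[2]),np.sin(q[2])],[-np.sin(q[2]),np.cos(q[2])]])+q[:2])-P).ravel()
    d=P[1]-P[0];s=least_squares(f,[*P.mean(0),np.arctan2(d[1],d[0])])
    return s.x,np.sqrt(np.mean(s.fun**2))
def tote(q,z=.075):
    Q=np.array([[-.095,-.076],[.095,-.076],[.095,.076],[-.095,.076]])
    return np.c_[Q@np.array([[np.cos(q[2]),np.sin(q[2])],[-np.sin(q[2]),np.cos(q[2])]])+q[:2],[z]*4]
E
python3 - <<'E'
from h import *
from bench import cams,readout
t=cams.camera("top");s=cams.camera("scene")
# empty: x axis to image left; +y of tote = image down(-x world)
E=np.array([[328,57],[43,87],[52,312],[348,282]])/3.4+[85,165]
L=np.array([[327,313],[277,30],[55,62],[97,345]])/3.4+[265,165]
im=s["img"][:,:,::-1].copy()
for n,C in(("E",E),("L",L)):
    q,e=rect(unproj(t,C,.075));print(n,q,np.degrees(q[2]),e);
    for p in proj(s,tote(q)):cv2.circle(im,tuple(int(v*8) for v in p),16,(0,0,255),-1,cv2.LINE_AA,3)
cv2.imwrite("pics/s1.png",cv2.resize(im[110:300,140:470],None,fx=2.4,fy=2.4))
w=cams.camera("wrist");print(w["T_tool_cam"],w["fx"])
B=unproj(t,[[219,128],[264,132],[259,173],[214,167]],.06);print(B)
E
```

```text
E [0.5631932  0.20506833 1.66676386] 95.49853457303257 0.0011533807770912681
L [ 0.55686514 -0.19447263  0.1220882 ] 6.995138739904324 0.0010470890632002768
[[ 4.54413604e-04  9.56960624e-01  2.90217432e-01  7.96955567e-02]
 [ 9.99999453e-01 -1.61508417e-04 -1.03321209e-03  4.55284305e-04]
 [-9.41870731e-04  2.90217742e-01 -9.56960174e-01 -1.40833163e-01]
 [ 0.00000000e+00  0.00000000e+00  0.00000000e+00  1.00000000e+00]] 267.6883162671142
[[ 0.77913308  0.03458207  0.06      ]
 [ 0.76776433 -0.07219881  0.06      ]
 [ 0.66823208 -0.05889712  0.06      ]
 [ 0.683945    0.04586811  0.06      ]]
```

View pics/s1.png

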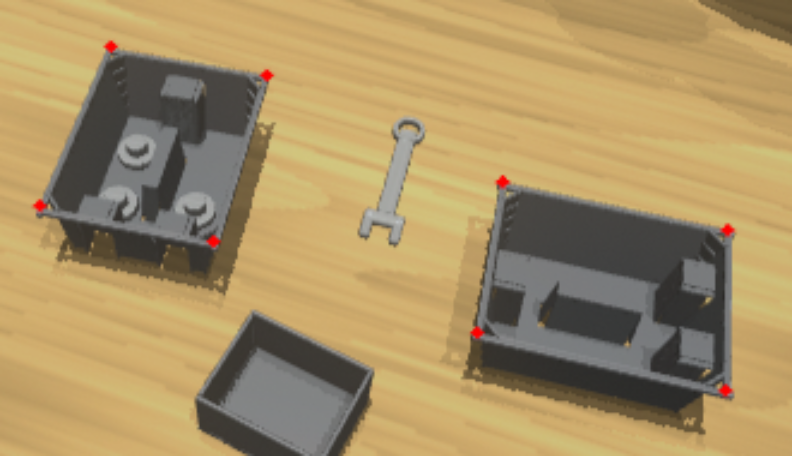

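>>> {"name": "step_arm", "arguments": {"deltas": [[[0, 0, 0.06, -0.02, -0.011, 0, 100], [0, 0, 0.16, -0.06, -0.033, 0, 100], [0, 0, 0.26, -0.1, -0.055, 0.01, 100], [0, 0, 0.36, -0.14, -0.077, 0.015, 100], [0, 0, 0.46, -0.18, -0.099, 0.02, 100], [0, 0, 0.56, -0.22, -0.121, 0.025, 100], [0, 0, 0.66, -0.26, -0.143, 0.03, 100], [0, 0, 0.76, -0.3, -0.165, 0.035, 100], [0, 0, 0.86, -0.34, -0.187, 0.04, 100], [0, 0, 0.96, -0.38, -0.209, 0.044, 100], [0, 0, 1.06, -0.42, -0.231, 0.044, 100], [0, 0, 1.13, -0.455, -0.25, 0.044, 100], [0, 0, 1.17, -0.475, -0.26, 0.044, 100], [0, 0, 1.17, -0.475, -0.26, 0.044, 100], [0, 0, 1.17, -0.475, -0.26, 0.044, 100]]], "squeeze": 45}}

```text
time: 2.12
ee_pos: [0.562, 0.2063, 0.2004]
eef_rot: [0.672, 0.74, 0.0, -0.001]
ft_force: [0.2, -0.3, -0.5]
width: 0.087
grip_force: 0.0
```

```bash
cat > look.py <<'E'
import sys
from h import *
from bench import cams,readout
def look(name,draw=[]):
    st=readout.read_state();w=cams.camera("wrist")
    x=R.from_quat(st["eef_rot"]).as_matrix()
    print(np.round(st["ee_pos"],4),"tool y yaw",np.degrees(np.arctan2(x[1,1],x[0,1])),"t",st["time"],"z",np.round(x[:,2],3),"q",np.round(st["joint_positions"],2))
    im=w["img"][:,:,::-1].copy()
    for P in draw:
        for p in proj(w,P,st):cv2.circle(im,tuple(int(v*8) for v in p),12,(0,0,255),-1,cv2.LINE_AA,3)
    cv2.imwrite(name,cv2.resize(im,None,fx=1.5,fy=1.5))
    return w,st
E
python3 - <<'E'
from look import *
q=[.5632,.2051,1.6668];c,s=np.cos(q[2]),np.sin(q[2])
rd=np.array([[q[0]+c*a-s*b,q[1]+s*a+c*b,.052] for a in(-.035,.035) for b in(-.007,.007)])
look("pics/w1.png",[tote(q),rd])
E
```

```text
[0.562  0.2063 0.2004] tool y yaw 5.543993848315717 t 2.125 z [-0.001  0.001 -1.   ] q [-0.74  0.31  0.38  1.61 -0.12  1.24 -0.24]
```

View pics/w1.png

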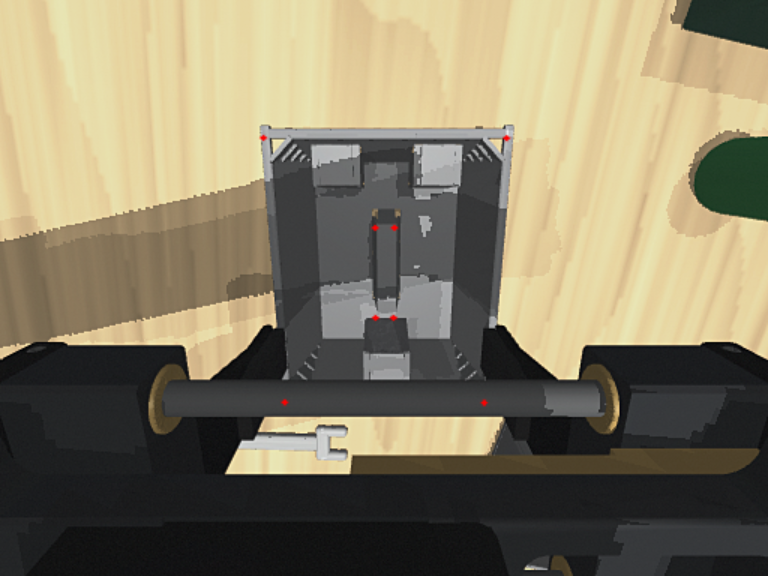

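>>> {"name": "step_arm", "arguments": {"deltas": [[[0, 0, 0, 0.003, 0.002, 0.02, 60], [0, 0, 0, 0.003, 0.002, 0.06, 60], [0, 0, 0, 0.003, 0.002, 0.09, 60], [0, 0, 0, 0.003, 0.002, 0.12, 60], [0, 0, 0, 0.003, 0.002, 0.14, 60], [0, 0, 0, 0.003, 0.002, 0.15, 60], [0, 0, 0, 0.003, 0.002, 0.157, 60], [0, 0, 0, 0.003, 0.002, 0.157, 60], [0, 0, 0, 0.003, 0.002, 0.157, 0], [0, 0, 0, 0.003, 0.002, 0.157, 0], [0, 0, 0, 0.003, 0.002, 0.157, 0], [0, 0, 0, 0.003, 0.002, 0.157, 0], [0, 0, 0, 0.003, 0.002, 0.157, 0], [0, 0, 0, 0.003, 0.002, 0.157, 0], [0, 0, 0, 0.003, 0.002, 0.157, 0], [0, 0, 0, 0.003, 0.002, 0.157, 0]]], "squeeze": 45}}

```text
time: 4.18
ee_pos: [0.5645, 0.2083, 0.0436]
eef_rot: [0.673, 0.74, -0.0, -0.0]
ft_force: [-3.1, 0.1, 4.1]
width: 0.0186
grip_force: 45.0
```

>>> {"name": "step_arm", "arguments": {"deltas": [[[0, 0, 0, 0, 0, -0.01, 0], [0, 0, 0, 0, 0, -0.03, 0], [0, 0, 0, 0, 0, -0.06, 0], [0, 0, 0, 0, 0, -0.09, 0], [0, 0, 0, 0, 0, -0.12, 0], [0, 0, 0, 0, 0, -0.14, 0], [0, 0, 0, 0, 0, -0.15, 0], [0, 0, 0, 0, 0, -0.15, 0]]]}}

```text
time: 5.18
ee_pos: [0.5648, 0.2083, 0.1943]
eef_rot: [0.673, 0.74, 0.001, 0.0]
ft_force: [0.4, -0.0, -5.3]
width: 0.0184
grip_force: 44.6
```

>>> {"name": "step_arm", "arguments": {"deltas": [[[0, 0, -0.04, -0.01, -0.001, 0, 0], [0, 0, -0.12, -0.03, -0.003, 0, 0], [0, 0, -0.22, -0.055, -0.006, 0, 0], [0, 0, -0.32, -0.08, -0.009, 0, 0], [0, 0, -0.42, -0.105, -0.012, 0, 0], [0, 0, -0.52, -0.13, -0.015, 0, 0], [0, 0, -0.62, -0.155, -0.018, 0, 0], [0, 0, -0.72, -0.18, -0.021, 0, 0], [0, 0, -0.82, -0.205, -0.024, 0, 0], [0, 0, -0.92, -0.23, -0.027, 0, 0], [0, 0, -1.02, -0.255, -0.03, 0, 0], [0, 0, -1.12, -0.28, -0.033, 0, 0], [0, 0, -1.22, -0.305, -0.036, 0, 0], [0, 0, -1.32, -0.33, -0.039, 0, 0], [0, 0, -1.42, -0.355, -0.042, 0, 0], [0, 0, -1.51, -0.38, -0.044, 0, 0], [0, 0, -1.57, -0.393, -0.046, 0, 0], [0, 0, -1.597, -0.4, -0.046, 0, 0], [0, 0, -1.597, -0.4, -0.046, 0, 0], [0, 0, -1.597, -0.4, -0.046, 0, 0]]]}}

```text
time: 7.68
ee_pos: [0.5565, -0.1937, 0.1929]
eef_rot: [-0.06, 0.998, 0.0, -0.0]
ft_force: [-0.2, 0.6, -4.2]
width: 0.0184
grip_force: 44.6
```

Run:
```python
from look import *
w,st=look("pics/w2.png")
t=cams.camera("top");s=cams.camera("scene")
a=cv2.resize(t["img"][150:330,250:450,::-1],None,fx=2.4,fy=2.4,interpolation=cv2.INTER_CUBIC)
b=s["img"][:,:,::-1][20:260,60:300]
b=cv2.resize(b,(432,432),interpolation=cv2.INTER_CUBIC)[:, :312]
cv2.imwrite("pics/c2.png",cv2.convertScaleAbs(np.hstack([a,b]),alpha=1.5))
```

```text
[ 0.5565 -0.1937  0.1929] tool y yaw 96.93110384156677 t 7.675 z [-0.001  0.    -1.   ] q [-0.08  0.3   0.41  1.65 -0.12  1.22  2.05]
```

View pics/c2.png

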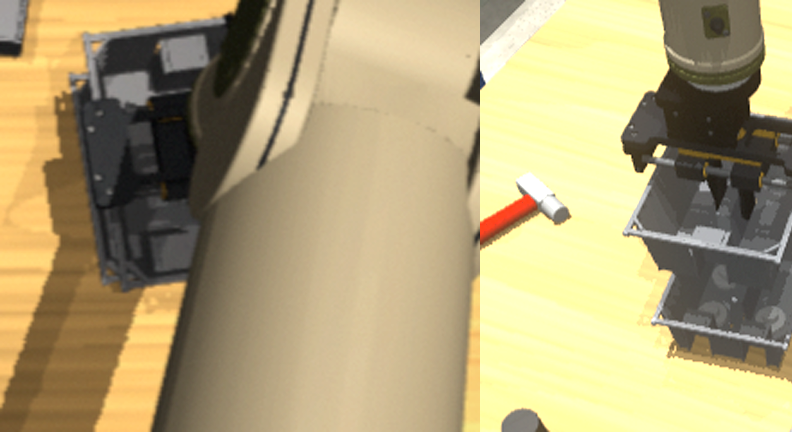

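Run:
```python
from look import *
s=cams.camera("scene")
im=cv2.resize(s["img"][110:235,125:270,::-1],None,fx=5,fy=4.8*5/4.8,interpolation=cv2.INTER_CUBIC)[:600]
im=cv2.convertScaleAbs(im,alpha=1.2)
U=tote([.5565,-.1937,np.radians(186.9)],.2243);L=tote([.5569,-.1945,.1221])
print(proj(s,U),proj(s,L))
for P in(U,L):
    for p in proj(s,P):
        p=((p+.5-[125,110])*5-.5);cv2.circle(im,tuple(int(v*8) for v in p),24,(0,0,255),-1,cv2.LINE_AA,3)
cv2.imwrite("pics/s3.png",im)
```

```text
[[225.92145894 162.23702079]
 [251.9181336   88.9909529 ]
 [177.66424219  76.3003953 ]
 [141.81124419 145.98127976]] [[185.85404083 129.00456298]
 [156.16692181 195.35311288]
 [228.58426434 210.22903941]
 [250.837049   140.99403822]]
```

View pics/s3.png

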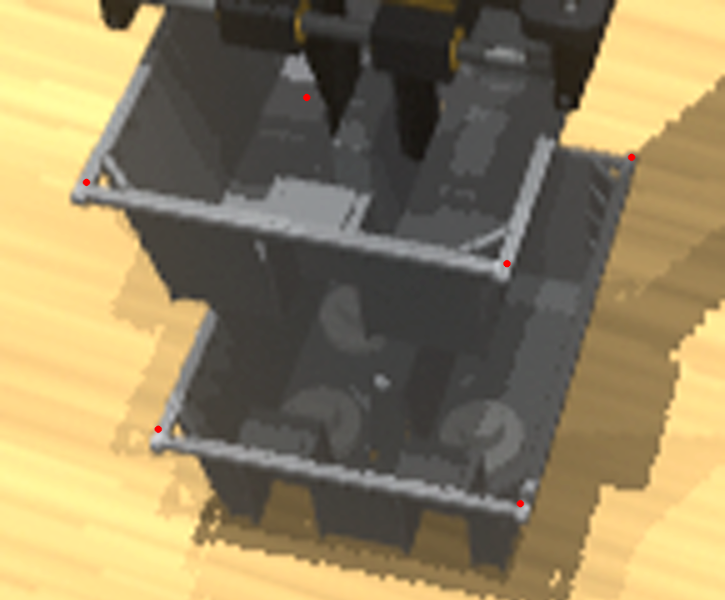

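Run:
```python
from look import *
s=cams.camera("scene")
f=lambda p:(np.array(p)+.5)/5-.5+[125,110]
for n,z,P,q in(("U",.2243,[[506,272],[78,193]],tote([.5565,-.1937,np.radians(186.9)],.2243)[[0,3]]),("L",.075,[[157,441],[523,509]],tote([.5569,-.1945,.1221])[[1,2]])):
    W=unproj(s,f(P),z);print(n,W,"model",q,"diff mm",np.round((W-q).mean(0)*1000,1),"len",np.linalg.norm(W[0]-W[1]),"yaw",np.degrees(np.arctan2(*(W[1]-W[0])[[1,0]])))
```

```text
U [[ 0.64533146 -0.10556007  0.2243    ]
 [ 0.66547413 -0.25786087  0.2243    ]] model [[ 0.64168155 -0.10683744  0.2243    ]
 [ 0.65994235 -0.25773656  0.2243    ]] diff mm [ 4.6  0.6 -0. ] len 0.15362701817711302 yaw -82.4660238708867
L [[ 0.66596475 -0.25585893  0.075     ]
 [ 0.64407355 -0.10530897  0.075     ]] model [[ 0.66044929 -0.25836348  0.075     ]
 [ 0.64193617 -0.10749512  0.075     ]] diff mm [ 3.8  2.3 -0. ] len 0.15213321611692215 yaw 98.27329273704466
```

>>> {"name": "step_arm", "arguments": {"deltas": [[[0, 0, 0, 0, 0.001, 0.01, 0], [0, 0, 0, 0, 0.001, 0.03, 0], [0, 0, 0, 0, 0.001, 0.05, 0], [0, 0, 0, 0, 0.001, 0.065, 0], [0, 0, 0, 0, 0.001, 0.072, 0], [0, 0, 0, 0, 0.001, 0.076, 0], [0, 0, 0, 0, 0.001, 0.08, 0], [0, 0, 0, 0, 0.001, 0.083, 0], [0, 0, 0, 0, 0.001, 0.083, 0]]]}}

```text
time: 9.05
ee_pos: [0.5565, -0.1933, 0.1105]
eef_rot: [-0.061, 0.998, 0.0, -0.0]
ft_force: [-0.4, 0.6, -4.2]
width: 0.0185
grip_force: 44.6
```

>>> {"name": "step_arm", "arguments": {"deltas": [[[0, 0, 0, 0, 0, 0.001, 0], [0, 0, 0, 0, 0, 0.002, 0], [0, 0, 0, 0, 0, 0.003, 0], [0, 0, 0, 0, 0, 0.004, 0], [0, 0, 0, 0, 0, 0.005, 0], [0, 0, 0, 0, 0, 0.0055, 0], [0, 0, 0, 0, 0, 0.0055, 0]]]}}

```text
time: 9.93
ee_pos: [0.5566, -0.1932, 0.1056]
eef_rot: [-0.061, 0.998, 0.0, 0.0]
ft_force: [-4.5, 1.6, 5.1]
width: 0.0181
grip_force: 45.1
```

>>> {"name": "step_arm", "arguments": {"deltas": [[[0, 0, 0, 0, 0, 0, 20], [0, 0, 0, 0, 0, 0, 40], [0, 0, 0, 0, 0, 0, 55], [0, 0, 0, 0, 0, 0, 55], [0, 0, 0, 0, 0, 0, 55], [0, 0, 0, 0, 0, -0.01, 55], [0, 0, 0, 0, 0, -0.03, 55], [0, 0, 0, 0, 0, -0.06, 55], [0, 0, 0, 0, 0, -0.1, 55], [0, 0, 0, 0, 0, -0.14, 55], [0, 0, 0, 0, 0, -0.18, 55], [0, 0, 0, 0, 0, -0.2, 55], [0, 0, 0, 0, 0, -0.2, 55]]]}}

```text
time: 11.55
ee_pos: [0.5571, -0.1937, 0.307]
eef_rot: [-0.06, 0.998, -0.0, 0.002]
ft_force: [-0.5, 0.3, -0.7]
width: 0.0477
grip_force: 0.0
```

Run:
```python
from look import *
s=cams.camera("scene");t=cams.camera("top")
im=s["img"][:,:,::-1].copy()[70:250,100:310]
im=cv2.resize(im,None,fx=3.3,fy=3.3,interpolation=cv2.INTER_CUBIC)
im=cv2.convertScaleAbs(im,alpha=1.2)
for P in(tote([.5567,-.1940,np.radians(187)],.137),):
    for p in proj(s,P):
        p=(p-[100,70])*3.3;cv2.circle(im,tuple(int(v*8) for v in p),20,(0,0,255),-1,cv2.LINE_AA,3)
cv2.imwrite("pics/s4.png",im)
```

```text
(no output)
```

View pics/s4.png

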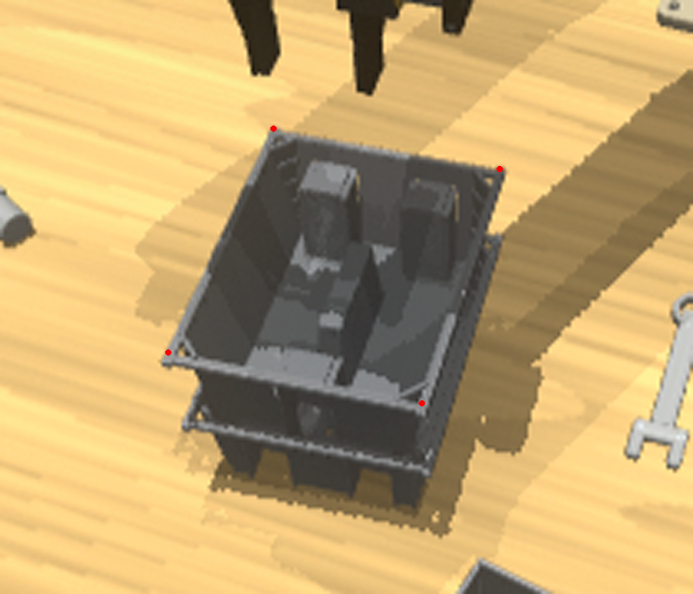

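The upper tote stands level at the expected rim height (corners near (168,355), (422,405), (500,170) and (273,130)). Its two ledges face the robot and its single-ledge end is over the lower tote's double-ledge end. The gripper is clear above it.

```bash
python3 -c "
from bench import r
print(r.close_job())"
```

```text
the job is handed in; nothing more can be done
None
```

The empty tote now stands level on the loaded tote's ledges, turned the opposite way round; I let go of it and handed the job in at about 12 s on the robot's clock.

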